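# Stop the mixer and draw the beaker carriage out to its marker

### The arm

A 6-joint arm with a two-finger parallel gripper is mounted at the origin on the work surface. World frame = base frame: x ahead of the robot, y to its left, z up, the work surface at z = 0. Lengths are in m, angles in rad, forces in N, time in s.
With the tool pointing down it reaches from about 0.3 to 0.75 m from the base axis. Payload 8.5 kg.
Tool frame: the origin (TCP) lies midway between the tips of the shut fingers; the grasp point (between the pads) lies 19 mm behind it; y points along the fingers, x is the direction in which the jaws open and shut, and the axes are right-handed (so a half turn about y gives the same grasp; the last joint's range is limited). The gripper opens to 88 mm and grips with 3 to 60 N. Pads are 18 mm wide; open, the fingers measure 123 mm over their backs; the gripper's body (75 mm by 187 mm) begins 45 mm behind the grasp point.
Start: joints at [1.126, 0.381, 1.297, -0, 1.464, -0.215], TCP at [0.125, 0.536, 0.239] pointing down, gripper open.
Joint ranges: [-3.11, 3.11], [-0.89, 2.33], [0.22, 2.48], [-1.42, 4.56], [0.17, 2.85], [-2.88, 2.88]. Speed limits (rad/s): [2.39, 2.39, 3.14, 3.14, 3.14, 3.14].

### API

Orientations are given as a 3x3 rotation matrix whose columns are the frame's x, y, z axes.
In Python, from bench import arm gives the robot as it stands.
- The arm moves only by the tool apply_moves, never from a script. Its argument "plan" is a list of rows, each an object with "claw": the finger opening in cm, from 0 to 8.81; "offset": the shift along the tool's x, y, z in cm, a list of three; "dr": the turn, a rotation vector about the tool's x, y, z in rad, a list of three. A call has 1 to 12 rows; each row shifts and turns the pose as measured when the row begins, along the tool's axes as they then stand; what a row does not reach is not made up. A row lasts 1/12 s, in which the tool goes at most 41.7 mm and 7.16 degrees, less where a joint would pass 70% of its speed; a pose out of reach is approached as far as the arm can. A call is refused whole if a number of a shift passes 4.17 or a number of a turn 0.125, either way. A call with a gripper value outside its range is refused whole. The fingers move at their own pace and stop on an object; "squeeze" is the grip in N (left out, the last holds). Time passes only in rows, so rows that do not move let the fingers close. It gives the time, the measured TCP pose, the force and the opening at its end, in the units of the state.
- arm.observe(): the state, without advancing time (a new reading comes with each control period).
- arm.read_camera(name): name is "scene" or "top"; returns a dict with "pixels" (400x640x3 uint8, red, green, blue), "fx", "fy", "cx", "cy" (pixels), "R" (3x3) and "t" (3): a world point X has camera coordinates R X + t. Camera axes: x right, y down, z forward; pixel columns grow to the right and rows downward; lengths in m; the calibration is good to about 2 mm. A picture is of the moment at which its call begins. There is no depth.
- arm.hand_in(): hands the job in, once; it reports no verdict.
Trained networks look in a picture, given as the dict that the camera call returned (one of the last four; its "shot" number tells which), for a name from the list of things; names that differ only in an ending like _2 or _b are one class to them, and where a whole thing is asked for, a point or a joint stands for the part that bears it (a point fixed in the world has none). Each returns a list of dicts, best first, with "p" (0 to 1); they miss things now and then, are a little off and sometimes report something else, mostly with a low value. They report only what shows in the picture. A call takes as long as a camera call.
- arm.silhouettes(picture, thing): "mask" (400x640 bool, what is visible of it) and "box" ([centre column, centre row, width, height] in pixels, round what is visible of it).
The state is a dict: "time_s": time; "q": joint angles; "qvel": joint speeds; "joint_torque": joint torques, N m; "tcp_pos": TCP position; "orientation": TCP orientation; "ft_force": force on the tool from outside, world axes, zero at the start; "moment": the same for the moment, N m; "width": opening from 0.0 (shut) to 1.0 (fully open).
Only numpy, scipy, OpenCV 4.12 (cv2) and the standard library are available. Lean on these libraries where they do the work, as an engineer would, in place of code of your own. Each camera call takes 0.05 s, during which the arm holds its last target.

### The job

Press the red stop button on the control box fully down first; only then hook a fingertip behind the orange lip of the beaker carriage and draw it out along its rails until the white pointer lines up with the yellow marker, to within a few millimetres. The beaker just rides along, upright in its seat: do not touch or lift it, do not pinch the lip, do not press the green button, and leave everything else where it is.

Things in the scene. Friction and masses are not known exactly. Their poses are not given: they have to be found in the camera images.
- rig: ultrasonic mixer stand, fixed to the table: black base plate 380 x 280 x 18 mm with two steel rails along its own x; origin at the centre of the plate's underside. Its -x side faces roughly towards the robot (yaw varies up to 0.25 rad). A chrome post 418 mm high stands at its own (125, 112) mm and carries the steel horn head over (125, 0) mm, from 157 mm above the table up to 413 mm, radius up to 38 mm; an arm at 261 to 289 mm height joins them
- carriage (a joint): sliding carriage on the rails, an aluminium deck 205 mm long (rig x), 100 mm wide, its upper face 38 mm above the table. Value in m: 0 = where it starts, pushed in against its rear stop under the horn (the stop's place varies), grows as it is drawn out along the rig's -x; a front stop ends its travel at 0.135. It slides against about 2.5 N of friction and stays where it is left
- lip_top (a point): middle of the upper rear edge of the orange upright lip at the carriage's front end: 74 mm above the table, on the lip's rear (+x) side. The lip is 70 mm wide (rig y), 8 mm thick (it lies from 0 to 8 mm ahead of this point along the rig's -x), and stands 36 mm above the deck. Behind the lip 85 mm of bare deck lie open before the seat and beaker. Axes parallel to the rig's
- lip: rear half of the orange lip's thickness, the side to hook a fingertip behind (4 x 70 x 36 mm; origin at the middle of its lower edge)
- lip_face: front half of the orange lip's thickness, facing the robot (4 x 70 x 36 mm; origin at the middle of its lower edge)
- pointer (a point): outer end of the carriage's white pointer, a 4 mm wide tab standing out of the carriage's right (rig -y) edge, upper face 38 mm above the table; it is 52 mm behind (rig +x) the lip's rear side and moves with the carriage. Axes parallel to the rig's
- marker_edge (a point): tip of the yellow marker, on the upper edge of its side towards the carriage, 38 mm above the table; the marker is a 14 x 16 x 20 mm yellow clip with a 4 mm wide ridge, fixed on the base plate beside the carriage's right edge; the pointer passes 3 mm beside it. The pointer starts 50 to 120 mm behind (rig +x) it. Axes parallel to the rig's
- seat (a point): centre of the beaker's seat on the carriage deck, 137 mm behind (rig +x) the lip's rear side, between low black cleats 6 mm high. Axes parallel to the rig's
- beaker: loose empty glass beaker standing in the seat on the carriage, 82 mm wide, 85 mm high, its rim 123 mm above the table; origin at the centre of its underside. It must only ride along
- control_box: white control box fixed to the table, 95 x 170 x 40 mm, on the left or the right of the rig; origin at the centre of its underside. The red button is at its own y = +42 mm, the green one at y = -42 mm
- stop_button (a joint): red push button (34 mm wide) on the control box's top: 0 = up, 0.006 m = fully down; a spring, fully down takes 5 N
- stop_button_top (a point): centre of the red stop button's top face; it is pressed straight down
- start_button (a joint): green push button of the same kind: 0 = up, 0.006 = fully down. Not to be pressed
- amber_jar: loose amber glass jar with black cap, 60 mm wide, 95 mm high; origin at the centre of its underside. Leave alone
- white_bottle: loose white bottle with blue cap, 58 mm wide, 150 mm high; origin at the centre of its underside. Leave alone
- spare_horn: loose steel spare horn tip standing on end, 38 mm wide, 100 mm high; origin at the centre of its underside. Leave alone
- screwdriver: loose screwdriver lying flat on the table, handle towards its own -x. Leave alone
- dish: loose shallow glass dish, 80 mm wide, 16 mm high; origin at the centre of its underside. Leave alone

How it is judged:
On the way, in this order (a step that is already met when the one before it is completed fails the run):
1. the red stop button is pressed down at least 4 mm while the carriage has not yet been drawn (moved less than 5 mm) (value of joint stop_button above 0.004 m and distance of lip_top from where it was at the start of the episode below 0.005 m), for 0.05 s.
2. the fingers bear on the rear side of the lip while the carriage is drawn out (by now more than 15 mm) (contact force between the fingers and lip above 0.5 N and distance of lip_top from where it was at the start of the episode above 0.015 m), for 0.1 s.
At the end, for the whole second after the job is handed in: The carriage rests with its pointer within 6 mm of the yellow marker along the rails, and the beaker stands upright (within 0.1 rad) in its seat on the carriage (within 15 mm of the seat's centre) (x of pointer in the frame of marker_edge between -0.006 and 0.006 m and velocity of joint carriage between -0.005 and 0.005 m/s and horizontal distance between beaker and seat below 0.015 m and angle between beaker's own z axis and vertical below 0.1 rad and z of beaker in the frame of seat below 0.006 m and linear speed of beaker below 0.02 m/s); the robot touches nothing.
It fails at once if the robot touches the beaker (more than 0.5 N) (contact force between any of the fingers, the arm and beaker above 0.5 N).
It fails at once if the beaker is lifted off its seat or tips more than 0.3 rad (z of beaker in the frame of seat above 0.012 m or angle between beaker's own z axis and vertical above 0.3 rad).
It fails at once if the lip is pinched: the fingers press on its front and its rear at once (more than 2 N each) (contact force between the fingers and lip above 2 N and contact force between the fingers and lip_face above 2 N).
It fails at once if the green button is pressed (more than 3 mm) (value of joint start_button above 0.003 m).
It fails at once if another loose thing is moved more than 20 mm (distance of any of amber_jar, white_bottle, spare_horn, screwdriver, dish from where it was at the start of the episode above 0.02 m).
It also fails if it takes over 42 s, if anything falls off the work surface, if the arm or the gripper's body presses on something with over 40 N, if the wrist force passes 120 N, or if a joint passes its speed limit or range.

## Working session

There is one attempt and no reset: what is moved stays moved. The work goes in short steps, Python scripts to look and compute and a tool call to move; the robot and the scene stay as the last step left them, time stands still between calls to the robot, and variables do not carry over. Pictures are saved under pics/ and viewed, and the job is handed in when it is done.

Besides the shell and the picture viewer there is one more tool, called after "Emit:" as name(argument=value, ...) on one line, values as JSON. apply_moves: Moves the arm, as the interface text tells. Its arguments: {"type":"object","properties":{"plan":{"type":"array","items":{"type":"object","properties":{"claw":{"type":"number"},"offset":{"type":"array","items":{"type":"number"}},"dr":{"type":"array","items":{"type":"number"}}}}},"squeeze":{"type":"number"}},"required":["plan"]}

```bash
ls; mkdir -p pics; cat > h.py <<'E'
import numpy as np, cv2, pickle
from bench import arm
def save(p,name): cv2.imwrite('pics/'+name,cv2.cvtColor(p['pixels'],cv2.COLOR_RGB2BGR))
def ray(c,u,v):
    R=np.array(c['R']);t=np.array(c['t'])
    d=R.T@np.array([(u-c['cx'])/c['fx'],(v-c['cy'])/c['fy'],1]); o=-R.T@t
    return o,d
def atz(c,u,v,z):
    o,d=ray(c,u,v); return o+d*(z-o[2])/d[2]
def proj(c,X):
    x=np.array(c['R'])@np.array(X)+np.array(c['t']); return np.array([c['fx']*x[0]/x[2]+c['cx'],c['fy']*x[1]/x[2]+c['cy']])
def tri(c1,p1,c2,p2):
    P=[];
    for c in(c1,c2):
        K=np.array([[c['fx'],0,c['cx']],[0,c['fy'],c['cy']],[0,0,1.]]);P.append(K@np.c_[np.array(c['R']),np.array(c['t'])])
    X=cv2.triangulatePoints(P[0],P[1],np.array(p1,float).reshape(2,1),np.array(p2,float).reshape(2,1)).ravel();return X[:3]/X[3]
E
python3 - <<'E'
from h import *
o=arm.observe();print(o)
P={}
for n in('scene','top'):
    p=arm.read_camera(n);save(p,n+'0.png');P[n]=p
    print(n,np.round(-np.array(p['R']).T@np.array(p['t']),3),p['fx'])
    for th in('rig','lip','pointer','beaker','control_box','stop_button','start_button','amber_jar','white_bottle','spare_horn','screwdriver','dish'):
        r=arm.silhouettes(p,th)
        print(th,[(round(x['p'],2),np.round(x['box'],1).tolist(),np.round([np.nonzero(x['mask'])[1].mean(),np.nonzero(x['mask'])[0].mean()],1).tolist()) for x in r[:2]])
pickle.dump(P,open('P0.pkl','wb'))
E
```

```text
pics
{'time_s': 0.0, 'q': array([ 1.12574033e+00,  3.81197345e-01,  1.29827383e+00,  2.55533136e-05,
        1.46359853e+00, -2.15284172e-01]), 'qvel': array([-1.52347433e-03, -4.67668628e-05,  3.75314914e-04, -8.84783204e-04,
       -8.05047196e-04, -5.22953369e-04]), 'joint_torque': array([ 1.25209164e-03, -4.37931812e+01, -2.24563801e+01,  7.14519247e-02,
        3.51768045e-02, -1.21847647e-04]), 'tcp_pos': array([0.12512686, 0.53528379, 0.23813264]), 'orientation': array([[ 2.27757556e-01, -6.58816446e-04, -9.73717650e-01],
       [ 9.73716812e-01, -1.32223253e-03,  2.27758255e-01],
       [-1.43753203e-03, -9.99998909e-01,  3.40352200e-04]]), 'ft_force': array([-0.35294555,  0.01390744, -0.18528209]), 'moment': array([-0.03841298,  0.02758289, -0.00530732]), 'width': 1.0024934141859707}
scene [ 1.144 -0.135  0.697] 367.8208378209284
rig [(0.93, [344.6, 194.1, 202.3, 229.6], [351.3, 198.4])]
lip [(0.74, [316.5, 199.5, 26.2, 22.4], [317.9, 199.3]), (0.19, [161.4, 281.9, 29.3, 36.0], [160.9, 280.4])]
pointer [(0.64, [338.3, 235.1, 78.8, 90.3], [332.7, 234.4])]
beaker [(0.67, [161.
[... 646 characters left out ...]
ig []
lip []
pointer [(0.79, [309.1, 161.2, 45.5, 73.2], [309.6, 169.5]), (0.17, [300.0, 162.9, 140.4, 194.0], [304.8, 171.4])]
beaker [(0.67, [308.7, 140.4, 32.6, 39.1], [306.7, 138.5])]
control_box [(0.98, [453.7, 243.9, 67.4, 51.7], [452.9, 246.4])]
stop_button [(0.52, [444.1, 250.5, 15.9, 15.0], [443.1, 250.2])]
start_button []
amber_jar [(0.83, [187.3, 239.2, 26.8, 24.7], [188.4, 238.6]), (0.73, [204.4, 144.7, 29.7, 28.2], [205.0, 143.7])]
white_bottle [(0.69, [205.4, 144.0, 29.9, 23.6], [205.5, 143.5])]
spare_horn [(0.22, [312.4, 193.3, 19.2, 3.2], [314.3, 194.1])]
screwdriver [(0.58, [465.1, 181.8, 10.2, 61.2], [467.1, 173.4])]
dish [(0.81, [166.8, 171.3, 30.3, 21.7], [165.7, 170.9])]
```

```bash
python3 - <<'E'
import cv2
a=cv2.imread('pics/scene0.png');cv2.imwrite('pics/s1.png',cv2.resize(a[110:320,90:500],None,fx=1.95,fy=1.95,interpolation=3))
a=cv2.imread('pics/top0.png');cv2.imwrite('pics/t1.png',cv2.resize(a[60:290,160:510],None,fx=2.2,fy=2.2,interpolation=3))
E
```

```text
(no output)
```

View pics/s1.png

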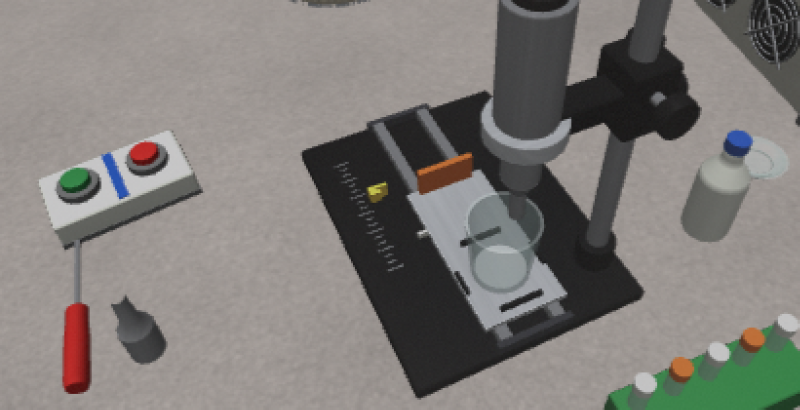

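View pics/t1.png

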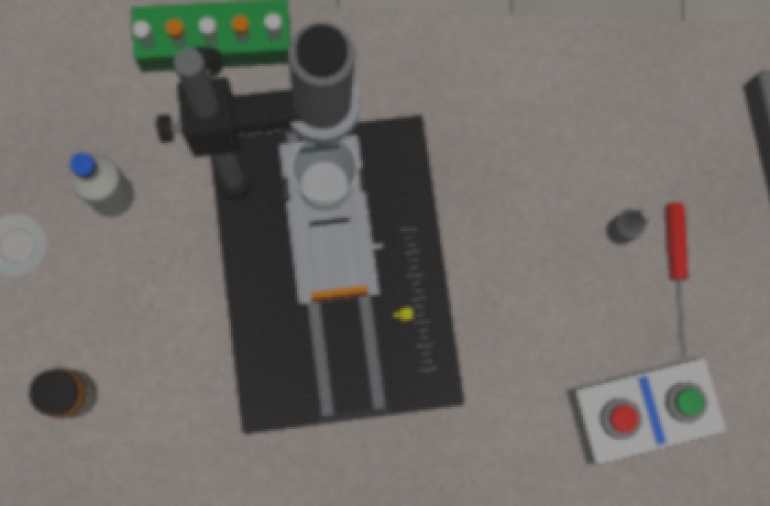

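View pics/top0.png

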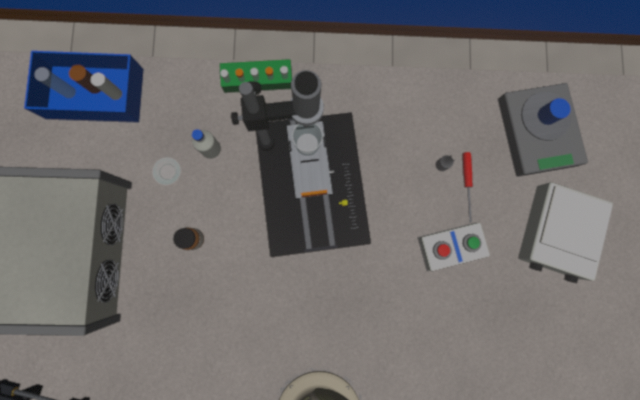

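```bash
cat >> h.py <<'E'
def blobs(p,kind,roi):
    hsv=cv2.cvtColor(p['pixels'],cv2.COLOR_RGB2HSV)
    lo,hi={'orange':((5,130,90),(16,255,255)),'yellow':((23,130,90),(35,255,255)),'green':((45,100,50),(80,255,255))}.get(kind,((0,0,0),(0,0,0)))
    m=cv2.inRange(hsv,lo,hi)
    if kind=='red': m=cv2.inRange(hsv,(0,150,90),(4,255,255))|cv2.inRange(hsv,(174,150,90),(180,255,255))
    k=np.zeros_like(m);u0,u1,v0,v1=roi;k[v0:v1,u0:u1]=m[v0:v1,u0:u1]
    return k
E
python3 - <<'E'
from h import *
P=pickle.load(open('P0.pkl','rb'));s=P['scene'];t=P['top']
R={'scene':{'red':(150,180,175,205),'green':(115,145,190,215),'yellow':(270,300,195,220),'orange':(295,340,180,215)},
'top':{'red':(430,455,235,262),'green':(460,490,230,255),'yellow':(335,355,195,212),'orange':(295,335,185,203)}}
C={}
for n in R:
  for k,r in R[n].items():
    m=blobs(P[n],k,r);v,u=np.nonzero(m);C[n,k]=(u.mean(),v.mean());
    rr=cv2.minAreaRect(np.c_[u,v].astype(np.float32))
    print(n,k,len(u),np.round(C[n,k],1),np.round(cv2.boxPoints(rr),1).tolist())
for k in R['top']: print(k,np.round(tri(s,C['scene',k],t,C['top',k]),4))
print(np.round(atz(t,*C['top','orange'],.074),4))
cv2.imwrite('pics/t2.png',cv2.resize(cv2.imread('pics/top0.png')[175:215,285:360],None,fx=10,fy=10,interpolation=0))
cv2.imwrite('pics/s2.png',cv2.resize(cv2.imread('pics/scene0.png')[180:245,265:345],None,fx=9,fy=9,interpolation=0))
E
```

```text
scene red 104 [163.2 187.4] [[155.5, 188.5], [164.5, 179.5], [171.0, 186.0], [162.0, 195.0]]
scene green 140 [127.8 202.1] [[119.19999694824219, 200.39999389648438], [132.0, 194.0], [137.0, 204.0], [124.19999694824219, 210.39999389648438]]
scene yellow 72 [283.2 208. ] [[277.79998779296875, 205.60000610351562], [287.0, 203.0], [289.29998779296875, 210.89999389648438], [280.0, 213.60000610351562]]
scene orange 355 [317.6 198.3] [[301.3999938964844, 197.60000610351562], [330.79998779296875, 187.3000030517578], [334.79998779296875, 199.0], [305.3999938964844, 209.1999969482422]]
top red 99 [443.3 249.9] [[438.0, 245.0], [448.0, 245.0], [448.0, 255.0], [438.0, 255.0]]
top green 104 [473.1 242.3] [[465.5, 242.5], [473.0, 235.0], [480.5, 242.5], [473.0, 250.0]]
top yellow 42 [343.5 202.4] [[338.3999938964844, 201.1999969482422], [346.20001220703125, 198.60000610351562], [348.0, 204.0], [340.20001220703125, 206.60000610351562]]
top orange 86 [314.1 192.8] [[301.70001220703125, 192.6999969482422], [325.79998779296875, 189.60000610351562], [326.29998779296875, 193.10000610351562], [302.1000061035156, 196.10000610351562]]
red [ 0.4399 -0.3188  0.0601]
green [ 0.4621 -0.4006  0.0574]
yellow [ 0.5632 -0.0529  0.0296]
orange [0.5832 0.0286 0.0586]
[0.5811 0.0288 0.074 ]
```

View pics/t2.png

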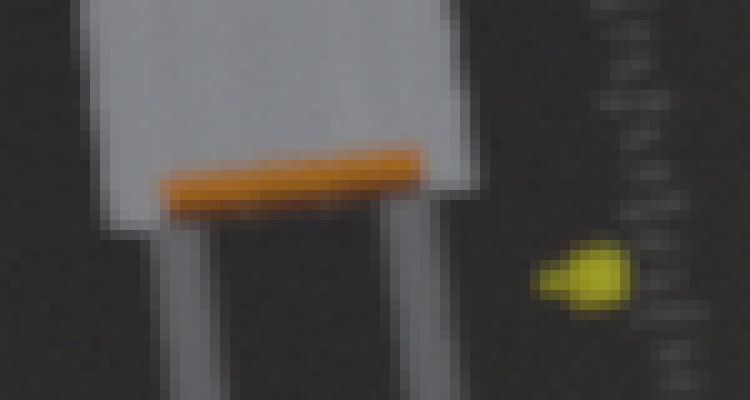

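View pics/s2.png

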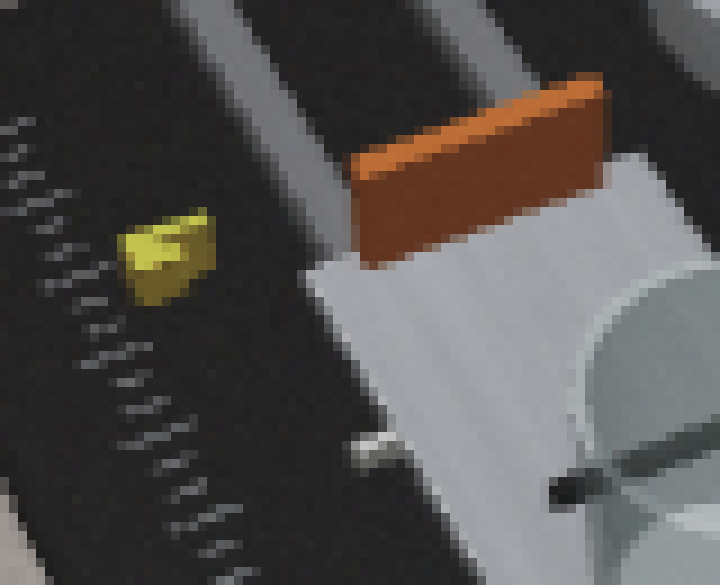

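```bash
python3 - <<'E'
from h import *
P=pickle.load(open('P0.pkl','rb'));s=P['scene'];t=P['top']
for n,u,v in [('FL',270.5,256.4),('FR',370.5,243.6),('BR',351.8,113.2)]: print(n,np.round(atz(t,u,v,.018),4))
A=[atz(t,u,v,.018)for u,v in[(270.5,256.4),(370.5,243.6),(351.8,113.2)]]
print(np.linalg.norm(A[0]-A[1]),np.linalg.norm(A[2]-A[1]),'yaw',np.arctan2(*(A[2]-A[1])[[1,0]]),np.arctan2(*(A[0]-A[1])[[1,0]])-np.pi/2)
for z,n,L in((.074,'liprearL',((301.5,192.8),(304.1,200))),):pass
print('lip rear T',[np.round(atz(t,*q,.074),4) for q in((301.3,192.9),(327.8,189.8))])
print('lip rear S',[np.round(atz(s,*q,.074),4) for q in((304.1,200),(332.1,190.8))])
print('lip front S',[np.round(atz(s,*q,.074),4) for q in((304.0,197.3),(331.8,188.3))])
print('lip base S',[np.round(atz(s,*q,.038),4) for q in((306.2,209.7),(332.1,200.7))])
print('pointer',np.round(atz(t,333.8,171.8,.038),4),np.round(atz(s,304.2,229,.038),4))
print('marker',np.round(atz(t,338.3,203,.038),4),np.round(atz(s,288.4,203.7,.038),4))
cv2.imwrite('pics/t3.png',cv2.resize(cv2.imread('pics/top0.png')[155:215,320:360],None,fx=10,fy=10,interpolation=0))
E
```

```text
FL [0.4113 0.1416 0.018 ]
FR [ 0.4524 -0.1308  0.018 ]
BR [ 0.8217 -0.0739  0.018 ]
0.2755375735309735 0.373603921367672 yaw 0.15286340602912818 0.14999575418624533
lip rear T [array([0.58  , 0.0625, 0.074 ]), array([ 0.5903, -0.0073,  0.074 ])]
lip rear S [array([ 0.5926, -0.0063,  0.074 ]), array([0.5839, 0.064 , 0.074 ])]
lip front S [array([ 0.5845, -0.0043,  0.074 ]), array([0.576 , 0.0658, 0.074 ])]
lip base S [array([ 0.5921, -0.0023,  0.038 ]), array([0.5829, 0.0651, 0.038 ])]
pointer [ 0.646  -0.0245  0.038 ] [ 0.6462 -0.0221  0.038 ]
marker [ 0.56   -0.0385  0.038 ] [ 0.5612 -0.0381  0.038 ]
```

View pics/t3.png

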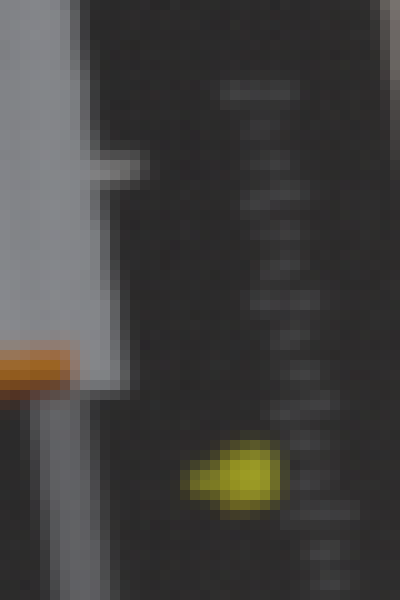

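Emit:
apply_moves(plan=[{"claw": 0,"offset": [-2.6,0,-2.8],"dr": [0,0,0]},{"claw": 0,"offset": [-2.6,0,-2.8],"dr": [0,0,0]},{"claw": 0,"offset": [-2.6,0,-2.8],"dr": [0,0,0]},{"claw": 0,"offset": [-2.6,0,-2.8],"dr": [0,0,0]},{"claw": 0,"offset": [-2.6,0,-2.8],"dr": [0,0,0]},{"claw": 0,"offset": [-2.6,0,-2.8],"dr": [0,0,0]},{"claw": 0,"offset": [-2.6,0,-2.8],"dr": [0,0,0]},{"claw": 0,"offset": [-2.6,0,-2.8],"dr": [0,0,0]},{"claw": 0,"offset": [-2.6,0,-2.8],"dr": [0,0,0]},{"claw": 0,"offset": [-2.6,0,-2.8],"dr": [0,0,0]}])

```text
time_s: 2.13
tcp_pos: [0.3434, 0.2104, 0.2382]
orientation: [[0.215, 0.003, -0.977], [0.977, 0.003, 0.215], [0.004, -1.0, -0.002]]
ft_force: [0.9, 0.2, 0.2]
width: 0.27
```

Emit:
apply_moves(plan=[{"claw": 0,"offset": [-3.6,0,-1.6],"dr": [0,0,0]},{"claw": 0,"offset": [-3.6,0,-1.6],"dr": [0,0,0]},{"claw": 0,"offset": [-3.6,0,-1.6],"dr": [0,0,0]},{"claw": 0,"offset": [-3.6,0,-1.6],"dr": [0,0,0]},{"claw": 0,"offset": [-3.6,0,-1.6],"dr": [0,0,0]},{"claw": 0,"offset": [-3.6,0,-1.6],"dr": [0,0,0]},{"claw": 0,"offset": [-3.6,0,-1.6],"dr": [0,0,0]},{"claw": 0,"offset": [-3.6,0,-1.6],"dr": [0,0,0]},{"claw": 0,"offset": [-3.6,0,-1.6],"dr": [0,0,0]},{"claw": 0,"offset": [-3.6,0,-1.6],"dr": [0,0,0]},{"claw": 0,"offset": [-3.6,0,-1.6],"dr": [0,0,0]},{"claw": 0,"offset": [-3.6,0,-1.6],"dr": [0,0,0]}])

```text
time_s: 3.13
tcp_pos: [0.4392, -0.2776, 0.2401]
orientation: [[0.218, 0.011, -0.976], [0.976, 0.001, 0.218], [0.004, -1.0, -0.011]]
ft_force: [1.0, -0.4, -0.4]
width: 0.01
```

Emit:
apply_moves(plan=[{"claw": 0,"offset": [-2.0,0,-0.5],"dr": [0,0,0]},{"claw": 0,"offset": [-2.0,2.0,-0.4],"dr": [-0.011,0,-0.004]},{"claw": 0,"offset": [0,3.0,0],"dr": [0,0,0]},{"claw": 0,"offset": [0,3.0,0],"dr": [0,0,0]},{"claw": 0,"offset": [0,3.0,0],"dr": [0,0,0]},{"claw": 0,"offset": [0,2.0,0],"dr": [0,0,0]}])

```text
time_s: 3.63
tcp_pos: [0.4439, -0.3331, 0.1087]
orientation: [[0.227, 0.032, -0.973], [0.974, -0.009, 0.227], [-0.001, -0.999, -0.033]]
ft_force: [-0.0, -0.6, -0.2]
width: 0.003
```

```bash
python3 - <<'E'
from h import *
o=arm.observe();print(o['tcp_pos'],o['orientation'].round(3),o['ft_force'])
T={}
for n in('scene','top'):
    p=arm.read_camera(n);T[n]=p;print(n,proj(p,o['tcp_pos']),proj(p,[.44,-.319,.062]))
a=T['scene']['pixels'][130:230,90:210,::-1];b=T['top']['pixels'][200:300,390:510,::-1]
cv2.imwrite('pics/b1.png',cv2.resize(np.hstack([a,b]),None,fx=3.3,fy=3.3,interpolation=2))
E
```

```text
[ 0.44385015 -0.33314713  0.10868647] [[ 0.227  0.032 -0.973]
 [ 0.974 -0.009  0.227]
 [-0.001 -0.999 -0.033]] [-0.03249021 -0.55598108 -0.196959  ]
scene [150.22491588 175.22550475] [162.99201067 186.89621255]
top [455.36693601 248.60746933] [443.68469073 249.89730474]
```

View pics/b1.png

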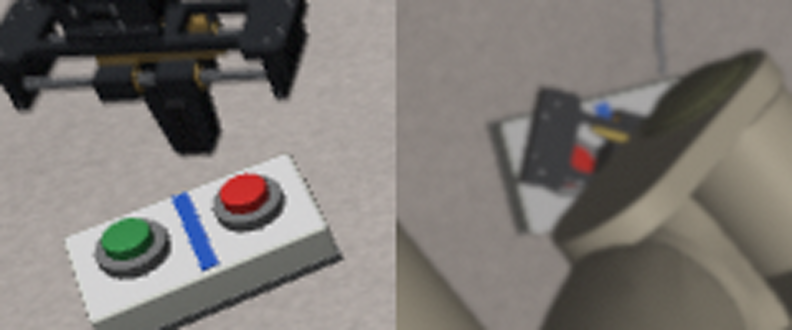

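Emit:
apply_moves(plan=[{"claw": 0,"offset": [1.3,0,0.7],"dr": [0.033,0,0]},{"claw": 0,"offset": [0,0,0],"dr": [0,0,0]},{"claw": 0,"offset": [0,0,0],"dr": [0,0,0]}])

```text
time_s: 3.98
tcp_pos: [0.4404, -0.3192, 0.1109]
orientation: [[0.227, -0.001, -0.974], [0.974, -0.001, 0.227], [-0.001, -1.0, 0.001]]
ft_force: [-0.1, -0.7, -0.5]
width: 0.003
```

Emit:
apply_moves(plan=[{"claw": 0,"offset": [0,2.0,0],"dr": [0,0,0]},{"claw": 0,"offset": [0,2.0,0],"dr": [0,0,0]},{"claw": 0,"offset": [0,0,0],"dr": [0,0,0]},{"claw": 0,"offset": [0,0,0],"dr": [0,0,0]}])

```text
time_s: 4.32
tcp_pos: [0.4434, -0.3229, 0.0762]
orientation: [[0.226, 0.01, -0.974], [0.974, -0.011, 0.226], [-0.008, -1.0, -0.012]]
ft_force: [0.5, -1.0, 0.6]
width: 0.005
```

Emit:
apply_moves(plan=[{"claw": 0,"offset": [0,0.5,0],"dr": [0,0,0]},{"claw": 0,"offset": [0,0.3,0],"dr": [0,0,0]},{"claw": 0,"offset": [0,0,0],"dr": [0,0,0]}])

```text
time_s: 4.57
tcp_pos: [0.4446, -0.3247, 0.0711]
orientation: [[0.226, 0.014, -0.974], [0.974, -0.015, 0.226], [-0.011, -1.0, -0.017]]
ft_force: [-0.5, -0.7, -0.5]
width: 0.004
```

Emit:
apply_moves(plan=[{"claw": 0,"offset": [0.45,0.4,0.6],"dr": [0.02,0,-0.012]},{"claw": 0,"offset": [0,0.3,0],"dr": [0,0,0]},{"claw": 0,"offset": [0,0,0],"dr": [0,0,0]}])

```text
time_s: 4.82
tcp_pos: [0.4396, -0.3189, 0.0646]
orientation: [[0.226, -0.003, -0.974], [0.974, 0.001, 0.226], [0.001, -1.0, 0.003]]
ft_force: [0.1, -0.4, -0.4]
width: 0.004
```

Emit:
apply_moves(plan=[{"claw": 0,"offset": [0,0.4,0],"dr": [0,0,0]},{"claw": 0,"offset": [0,0.4,0],"dr": [0,0,0]},{"claw": 0,"offset": [0,0,0],"dr": [0,0,0]}])

```text
time_s: 5.07
tcp_pos: [0.4399, -0.3191, 0.0567]
orientation: [[0.226, -0.002, -0.974], [0.974, 0.0, 0.226], [-0.0, -1.0, 0.002]]
ft_force: [-0.9, 0.8, 4.3]
width: -0.0
```

Emit:
apply_moves(plan=[{"claw": 0,"offset": [0,0.3,0],"dr": [0,0,0]},{"claw": 0,"offset": [0,0.2,0],"dr": [0,0,0]}])

```text
time_s: 5.23
tcp_pos: [0.44, -0.3192, 0.056]
orientation: [[0.225, -0.001, -0.974], [0.974, -0.002, 0.225], [-0.002, -1.0, 0.0]]
ft_force: [-8.4, 6.5, 28.8]
width: 0.005
```

Emit:
apply_moves(plan=[{"claw": 0,"offset": [0,0,0],"dr": [0,0,0]},{"claw": 0,"offset": [0,-1.0,0],"dr": [0,0,0]},{"claw": 0,"offset": [0,-4.0,0],"dr": [0,0,0]},{"claw": 0,"offset": [0,-4.0,0],"dr": [0,0,0]},{"claw": 0,"offset": [0,-4.0,0],"dr": [0,0,0]}])

```text
time_s: 5.65
tcp_pos: [0.4377, -0.3165, 0.1841]
orientation: [[0.225, -0.011, -0.974], [0.974, 0.009, 0.225], [0.007, -1.0, 0.013]]
ft_force: [0.5, -0.2, 0.1]
width: 0.004
```

Emit:
apply_moves(plan=[{"claw": 0,"offset": [0,0,0],"dr": [-0.013,-0.1,0.007]},{"claw": 0,"offset": [0,0,0],"dr": [0,-0.1,0]},{"claw": 0,"offset": [0,0,0],"dr": [0,-0.1,0]},{"claw": 0,"offset": [0,0,0],"dr": [0,-0.09,0]},{"claw": 0,"offset": [0,0,0],"dr": [0,0,0]},{"claw": 0,"offset": [0,0,0],"dr": [0,0,0]}])

```text
time_s: 6.15
tcp_pos: [0.44, -0.3187, 0.1931]
orientation: [[-0.177, 0.012, -0.984], [0.984, -0.013, -0.177], [-0.015, -1.0, -0.01]]
ft_force: [0.0, 0.8, -1.1]
width: 0.009
```

Emit:
apply_moves(plan=[{"claw": 0,"offset": [0,0,0],"dr": [0.01,0.028,-0.015]},{"claw": 0,"offset": [2.9,0,-2.0],"dr": [0,0,0]},{"claw": 0,"offset": [2.9,0,-2.0],"dr": [0,0,0]},{"claw": 0,"offset": [2.9,0,-2.0],"dr": [0,0,0]},{"claw": 0,"offset": [2.9,0,-2.0],"dr": [0,0,0]},{"claw": 0,"offset": [2.9,0,-2.0],"dr": [0,0,0]},{"claw": 0,"offset": [2.9,0,-2.0],"dr": [0,0,0]},{"claw": 0,"offset": [2.9,0,-2.0],"dr": [0,0,0]},{"claw": 0,"offset": [2.9,0,-2.0],"dr": [0,0,0]},{"claw": 0,"offset": [2.9,0,-2.0],"dr": [0,0,0]},{"claw": 0,"offset": [0,0,0],"dr": [0,0,0]}])

```text
time_s: 7.07
tcp_pos: [0.5894, -0.0254, 0.1885]
orientation: [[-0.107, -0.006, -0.994], [0.994, 0.003, -0.107], [0.004, -1.0, 0.005]]
ft_force: [0.1, 1.2, 0.4]
width: 0.006
```

Emit:
apply_moves(plan=[{"claw": 0,"offset": [2.7,0,-1.4],"dr": [-0.005,0,0.004]},{"claw": 0,"offset": [2.6,0,-1.3],"dr": [0,0,0]},{"claw": 0,"offset": [0,0,0],"dr": [0,-0.043,0]},{"claw": 0,"offset": [0,0,0],"dr": [0,0,0]}])

```text
time_s: 7.4
tcp_pos: [0.6116, 0.0339, 0.1862]
orientation: [[-0.143, -0.003, -0.99], [0.99, -0.0, -0.143], [0.0, -1.0, 0.003]]
ft_force: [-0.2, -0.1, -0.9]
width: 0.001
```

Over the deck, behind the lip. Descend partway and look.

Emit:
apply_moves(plan=[{"claw": 0,"offset": [0,3.0,0],"dr": [0,0,0]},{"claw": 0,"offset": [0,3.0,0],"dr": [0,0,0]},{"claw": 0,"offset": [0,2.0,0],"dr": [0,0,0]},{"claw": 0,"offset": [0,0,0],"dr": [0,0,0]},{"claw": 0,"offset": [0,0,0],"dr": [0,0,0]}])

```text
time_s: 7.82
tcp_pos: [0.6114, 0.0313, 0.104]
orientation: [[-0.127, -0.001, -0.992], [0.992, -0.001, -0.127], [-0.001, -1.0, 0.001]]
ft_force: [-0.4, 0.5, 0.9]
width: 0.0
```

```bash
python3 - <<'E'
from h import *
o=arm.observe();print(o['tcp_pos'],o['orientation'].round(3),o['ft_force'])
p=arm.read_camera('scene');print(proj(p,o['tcp_pos']))
cv2.imwrite('pics/l1.png',cv2.resize(p['pixels'][120:260,240:420,::-1],None,fx=4,fy=4,interpolation=2))
E
```

```text
[0.61138706 0.03128121 0.10395197] [[-0.127 -0.001 -0.992]
 [ 0.992 -0.001 -0.127]
 [-0.001 -1.     0.001]] [-0.43797504  0.54751686  0.91214895]
[322.26016095 193.19367633]
```

View pics/l1.png

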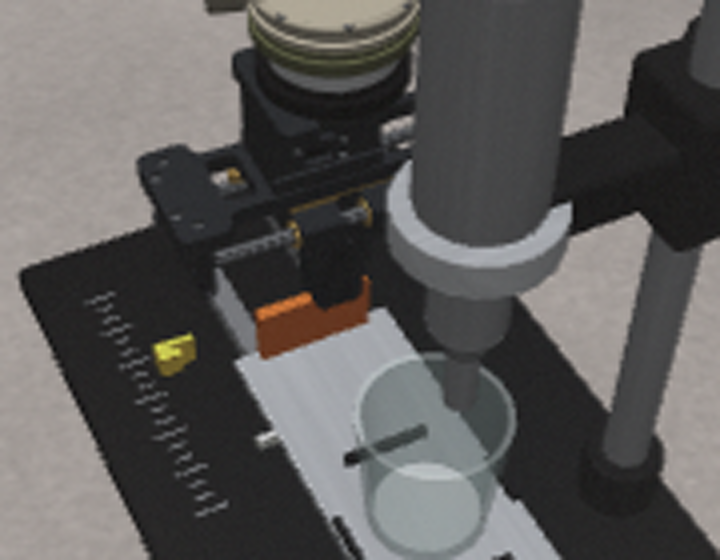

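Emit:
apply_moves(plan=[{"claw": 0,"offset": [0,2.0,0],"dr": [0,-0.02,0]},{"claw": 0,"offset": [0,2.0,0],"dr": [0,0,0]},{"claw": 0,"offset": [0,0,0],"dr": [0,0,0]},{"claw": 0,"offset": [0,0,0],"dr": [0,0,0]}])

```text
time_s: 8.2
tcp_pos: [0.6144, 0.0292, 0.0696]
orientation: [[-0.142, 0.009, -0.99], [0.99, -0.003, -0.142], [-0.004, -1.0, -0.008]]
ft_force: [-0.4, -0.3, 0.6]
width: 0.007
```

Emit:
apply_moves(plan=[{"claw": 0,"offset": [0.1,1.0,0.1],"dr": [0.008,0,-0.004]},{"claw": 0,"offset": [0,0.9,0],"dr": [0,0,0]},{"claw": 0,"offset": [0,0,0],"dr": [0,0,0]}])

```text
time_s: 8.45
tcp_pos: [0.615, 0.0295, 0.0533]
orientation: [[-0.141, 0.006, -0.99], [0.99, -0.0, -0.141], [-0.001, -1.0, -0.006]]
ft_force: [-0.2, -0.3, 0.1]
width: 0.005
```

```bash
python3 - <<'E'
from h import *
o=arm.observe();print(o['tcp_pos'],o['orientation'].round(3),o['ft_force'])
p=arm.read_camera('scene');print(proj(p,o['tcp_pos']))
cv2.imwrite('pics/l2.png',cv2.resize(p['pixels'][120:260,240:420,::-1],None,fx=4,fy=4,interpolation=2))
E
```

```text
[0.61495874 0.02952405 0.05326897] [[-0.141  0.006 -0.99 ]
 [ 0.99  -0.    -0.141]
 [-0.001 -1.    -0.006]] [-0.22076813 -0.26742458  0.06190321]
[321.94708532 209.48404391]
```

View pics/l2.png

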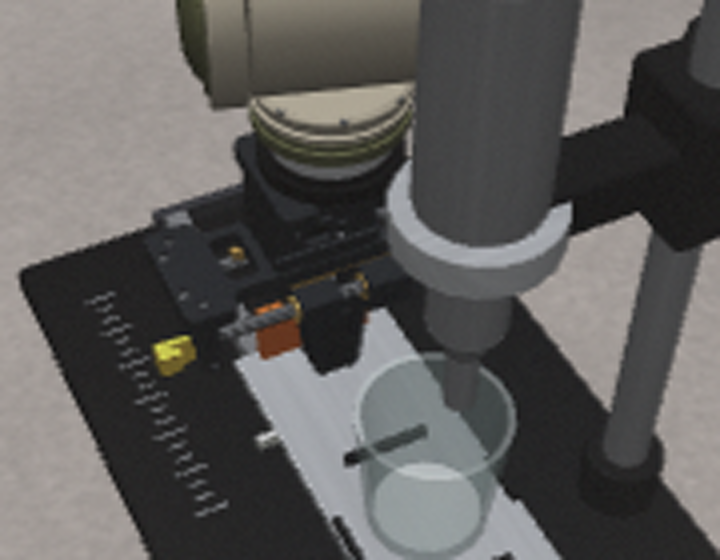

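Emit:
apply_moves(plan=[{"claw": 0,"offset": [0,0,0.4],"dr": [-0.006,0,0]},{"claw": 0,"offset": [0,0,0.4],"dr": [0,0,0]},{"claw": 0,"offset": [0,0,0.4],"dr": [0,0,0]},{"claw": 0,"offset": [0,0,0.4],"dr": [0,0,0]}])

```text
time_s: 8.83
tcp_pos: [0.5989, 0.0272, 0.0549]
orientation: [[-0.141, 0.015, -0.99], [0.99, 0.0, -0.141], [-0.002, -1.0, -0.015]]
ft_force: [0.2, 0.3, 0.3]
width: 0.007
```

Emit:
apply_moves(plan=[{"claw": 0,"offset": [0,0.2,0.3],"dr": [0.015,0,-0.002]},{"claw": 0,"offset": [0,0.1,0.3],"dr": [0,0,0]}])

```text
time_s: 9.0
tcp_pos: [0.5934, 0.0262, 0.0532]
orientation: [[-0.141, 0.003, -0.99], [0.99, -0.0, -0.141], [-0.001, -1.0, -0.003]]
ft_force: [3.3, -0.0, 1.9]
width: 0.001
```

Emit:
apply_moves(plan=[{"claw": 0,"offset": [0,0,0.3],"dr": [0,0,0]},{"claw": 0,"offset": [0,0,0.3],"dr": [0,0,0]}])

```text
time_s: 9.17
tcp_pos: [0.5875, 0.0252, 0.0532]
orientation: [[-0.141, 0.005, -0.99], [0.99, -0.0, -0.141], [-0.001, -1.0, -0.005]]
ft_force: [2.3, 0.1, 0.5]
width: 0.004
```

Emit:
apply_moves(plan=[{"claw": 0,"offset": [0,0,0.4],"dr": [0.004,0,0]},{"claw": 0,"offset": [0,0,0.4],"dr": [0,0,0]},{"claw": 0,"offset": [0,0,0.4],"dr": [0,0,0]},{"claw": 0,"offset": [0,0,0.4],"dr": [0.005,0,0]},{"claw": 0,"offset": [0,0,0.4],"dr": [0,0,0]},{"claw": 0,"offset": [0,0,0.4],"dr": [0,0,0]},{"claw": 0,"offset": [0,0,0.4],"dr": [0.005,0,0]},{"claw": 0,"offset": [0,0,0.4],"dr": [0,0,0]},{"claw": 0,"offset": [0,0,0.4],"dr": [0,0,0]},{"claw": 0,"offset": [0,0,0.4],"dr": [0,0,0]}])

```text
time_s: 10.0
tcp_pos: [0.5442, 0.0184, 0.053]
orientation: [[-0.141, -0.009, -0.99], [0.99, -0.003, -0.141], [-0.002, -1.0, 0.01]]
ft_force: [2.7, -1.1, -1.3]
width: 0.005
```

```bash
python3 - <<'E'
from h import *
o=arm.observe();print(o['tcp_pos'],o['orientation'].round(3),o['ft_force'])
p=arm.read_camera('scene')
cv2.imwrite('pics/l3.png',cv2.resize(p['pixels'][120:260,240:420,::-1],None,fx=4,fy=4,interpolation=2))
E
```

```text
[0.54420946 0.01844077 0.05304083] [[-0.141 -0.009 -0.99 ]
 [ 0.99  -0.003 -0.141]
 [-0.002 -1.     0.01 ]] [ 2.69530836 -1.05032392 -1.33717843]
```

View pics/l3.png

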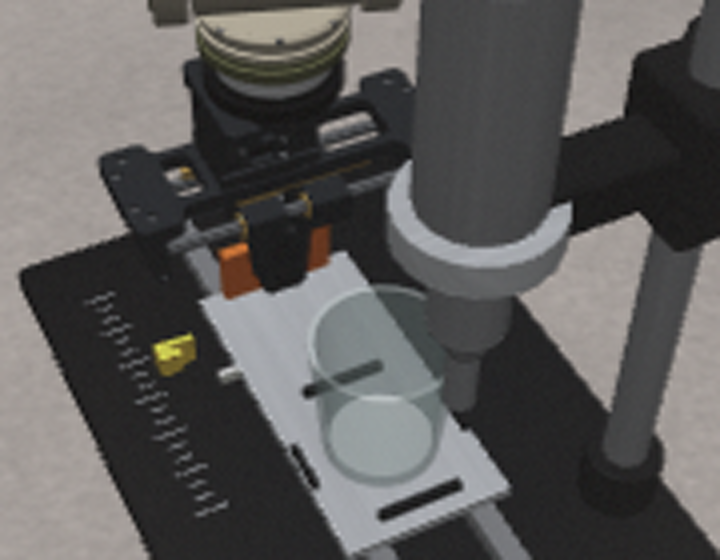

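```bash
cat >> h.py <<'E'
rx=np.array([np.cos(.15),np.sin(.15),0])
E
python3 - <<'E'
from h import *
p=arm.read_camera('scene');save(p,'l4f.png')
cv2.imwrite('pics/l4.png',cv2.resize(p['pixels'][190:230,270:320,::-1],None,fx=14,fy=14,interpolation=0))
a=atz(p,294.75,213.5,.038);b=atz(p,288.4,203.8,.038);print(a,b,(a-b)@rx)
E
```

```text
[ 0.5955033  -0.03114255  0.038     ] [ 0.56151881 -0.03815279  0.038     ] 0.0346504768576265
```

View pics/l4.png

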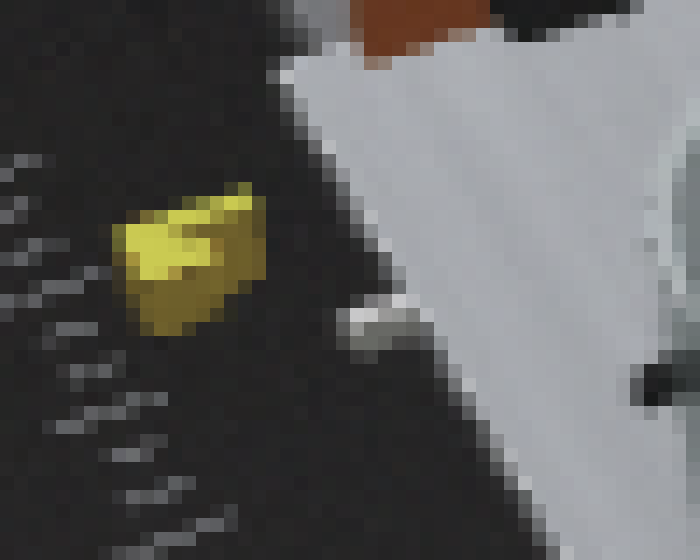

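Emit:
apply_moves(plan=[{"claw": 0,"offset": [0,0,0.4],"dr": [-0.01,0,0]},{"claw": 0,"offset": [0,0,0.4],"dr": [0,0,0]},{"claw": 0,"offset": [0,0,0.4],"dr": [0,0,0]},{"claw": 0,"offset": [0,0,0.4],"dr": [0,0,0]},{"claw": 0,"offset": [0,0,0.3],"dr": [0,0,0]},{"claw": 0,"offset": [0,0,0.2],"dr": [0,0,0]}])

```text
time_s: 10.6
tcp_pos: [0.5215, 0.0152, 0.0533]
orientation: [[-0.141, 0.002, -0.99], [0.99, -0.002, -0.141], [-0.002, -1.0, -0.002]]
ft_force: [2.9, -1.2, -1.6]
width: 0.009
```

```bash
python3 - <<'E'
from h import *
o=arm.observe();print(o['tcp_pos'],o['orientation'].round(3),o['ft_force'])
p=arm.read_camera('scene');save(p,'l5f.png')
cv2.imwrite('pics/l5.png',cv2.resize(p['pixels'][190:230,270:320,::-1],None,fx=14,fy=14,interpolation=0))
E
```

```text
[0.52148478 0.01517001 0.05325571] [[-0.141  0.002 -0.99 ]
 [ 0.99  -0.002 -0.141]
 [-0.002 -1.    -0.002]] [ 2.89895226 -1.17694328 -1.58425115]
```

View pics/l5.png

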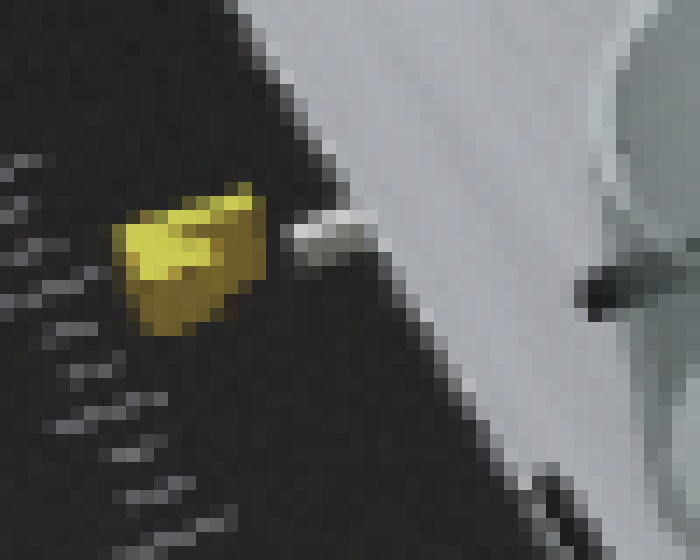

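Emit:
apply_moves(plan=[{"claw": 0,"offset": [0,0,0.3],"dr": [0,0,0]},{"claw": 0,"offset": [0,0,0.3],"dr": [0,0,0]},{"claw": 0,"offset": [0,0,0.15],"dr": [0,0,0]},{"claw": 0,"offset": [0,0,0],"dr": [0,0,0]}])

```text
time_s: 10.98
tcp_pos: [0.5131, 0.014, 0.0533]
orientation: [[-0.141, 0.002, -0.99], [0.99, -0.002, -0.141], [-0.002, -1.0, -0.001]]
ft_force: [2.4, -0.2, -0.9]
width: 0.003
```

```bash
python3 - <<'E'
from h import *
o=arm.observe();print(o['tcp_pos'],o['orientation'].round(3),o['ft_force'])
p=arm.read_camera('scene');save(p,'l6f.png')
im=cv2.resize(p['pixels'][190:225,270:320,::-1],None,fx=16,fy=16,interpolation=0)
# overlay rig-y lines at z=.038 through marker for offsets 
ry=np.array([-rx[1],rx[0],0]); m=atz(p,288.0,203.6,.038); print(m)
for k in(-.006,0,.006):
    a=proj(p,m+k*rx+.005*ry*0); b=proj(p,m+k*rx+.02*ry)
    f=lambda q:tuple(int(x) for x in ((q-[270,190]+.5)*16))
    cv2.line(im,f(a),f(b),(0,0,255) if k==0 else (255,255,0),1)
cv2.imwrite('pics/l6.png',im)
E
```

```text
[0.51307434 0.01397532 0.05333099] [[-0.141  0.002 -0.99 ]
 [ 0.99  -0.002 -0.141]
 [-0.002 -1.    -0.001]] [ 2.40799263 -0.16915008 -0.89341268]
[ 0.56061064 -0.03891861  0.038     ]
```

View pics/l6.png

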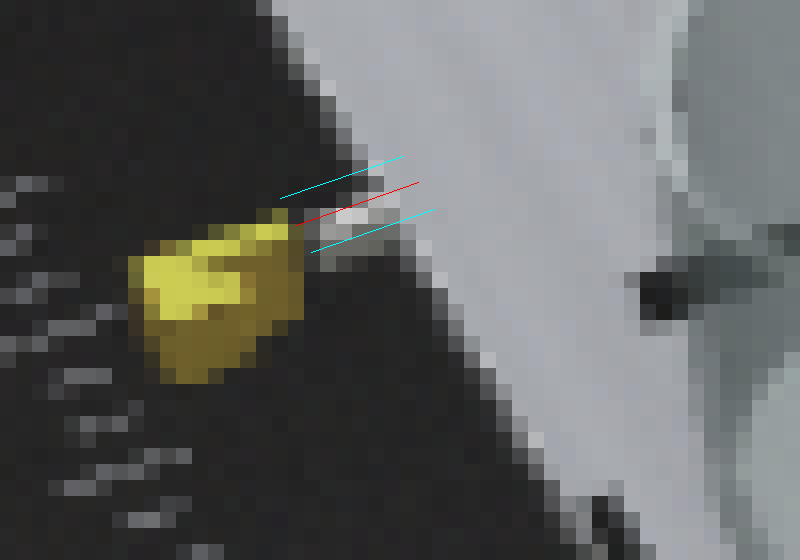

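Emit:
apply_moves(plan=[{"claw": 0,"offset": [0,0,0.16],"dr": [0,0,0]},{"claw": 0,"offset": [0,0,0],"dr": [0,0,0]},{"claw": 0,"offset": [0,0,0],"dr": [0,0,0]}])

```text
time_s: 11.28
tcp_pos: [0.5113, 0.0139, 0.0533]
orientation: [[-0.141, 0.001, -0.99], [0.99, -0.002, -0.141], [-0.002, -1.0, -0.001]]
ft_force: [2.6, -0.3, -0.7]
width: 0.006
```

Now back off from the lip (towards the beaker only ~12 mm) and rise.

Emit:
apply_moves(plan=[{"claw": 0,"offset": [0,0,-0.5],"dr": [0,0,0]},{"claw": 0,"offset": [0,0,-0.5],"dr": [0,0,0]},{"claw": 0,"offset": [0,0,0],"dr": [0,0,0]},{"claw": 0,"offset": [0,0,0],"dr": [0,0,0]}])

```text
time_s: 11.62
tcp_pos: [0.5211, 0.016, 0.0529]
orientation: [[-0.141, -0.003, -0.99], [0.99, -0.001, -0.141], [-0.0, -1.0, 0.003]]
ft_force: [0.2, -0.3, -0.6]
width: 0.005
```

Emit:
apply_moves(plan=[{"claw": 0,"offset": [0,-1.0,0],"dr": [0,0,0]},{"claw": 0,"offset": [0,-2.0,0],"dr": [0,0,0]},{"claw": 0,"offset": [0,-3.0,0],"dr": [0,0,0]},{"claw": 0,"offset": [0,-3.0,0],"dr": [0,0,0]},{"claw": 0,"offset": [0,-3.0,0],"dr": [0,0,0]},{"claw": 0,"offset": [0,0,0],"dr": [0,0,0]}])

```text
time_s: 12.12
tcp_pos: [0.5197, 0.0168, 0.1756]
orientation: [[-0.141, -0.012, -0.99], [0.99, 0.001, -0.141], [0.003, -1.0, 0.012]]
ft_force: [0.7, -0.6, 0.4]
width: 0.004
```

Move aside (towards robot/left, free of the view) and check in both cameras.

Emit:
apply_moves(plan=[{"claw": 0,"offset": [1.5,0,3.0],"dr": [0,0,0]},{"claw": 0,"offset": [1.5,0,3.0],"dr": [0,0,0]},{"claw": 0,"offset": [1.5,0,3.0],"dr": [0,0,0]},{"claw": 0,"offset": [3.0,0,2.0],"dr": [0,0,0]},{"claw": 0,"offset": [3.0,0,1.0],"dr": [0,0,0]},{"claw": 0,"offset": [3.0,0,0],"dr": [0,0,0]},{"claw": 0,"offset": [3.0,0,0],"dr": [0,0,0]},{"claw": 0,"offset": [0,0,0],"dr": [0,0,0]},{"claw": 0,"offset": [0,0,0],"dr": [0,0,0]}])

```text
time_s: 12.87
tcp_pos: [0.3684, 0.1678, 0.1745]
orientation: [[-0.139, -0.014, -0.99], [0.99, 0.0, -0.139], [0.002, -1.0, 0.014]]
ft_force: [0.8, -0.9, 0.6]
width: 0.004
```

```bash
python3 - <<'E'
from h import *
o=arm.observe();print(o['tcp_pos'],o['ft_force'],o['time_s'])
ry=np.array([-rx[1],rx[0],0]); out=[]
for n,(u0,v0),mk in(('scene',(272,190),(288.0,203.6)),('top',(322,185),(338.3,202.6))):
    p=arm.read_camera(n);save(p,n+'9.png')
    im=cv2.resize(p['pixels'][v0:v0+30,u0:u0+32,::-1],None,fx=12,fy=12,interpolation=0); b0=im.copy()
    m=atz(p,*mk,.038); print(n,m)
    for k in(-.006,0,.006):
        f=lambda q:tuple(int(x) for x in ((q-[u0,v0]+.5)*12))
        cv2.line(im,f(proj(p,m+k*rx)),f(proj(p,m+k*rx+.02*ry)),(0,0,255) if k==0 else (255,255,0),1)
    out.append(np.vstack([im[:300]])) ; out.append(b0[:300])
cv2.imwrite('pics/c9.png',np.vstack([np.hstack(out[:2]),np.hstack(out[2:])]))
a=cv2.imread('pics/scene9.png')[110:320,90:500];cv2.imwrite('pics/s9.png',cv2.resize(a,None,fx=1.9,fy=1.9,interpolation=2))
E
```

```text
[0.36839891 0.16775583 0.1744635 ] [ 0.7896494  -0.91885256  0.56303954] 12.8667
scene [ 0.56061064 -0.03891861  0.038     ]
top [ 0.56106088 -0.03848528  0.038     ]
```

View pics/c9.png

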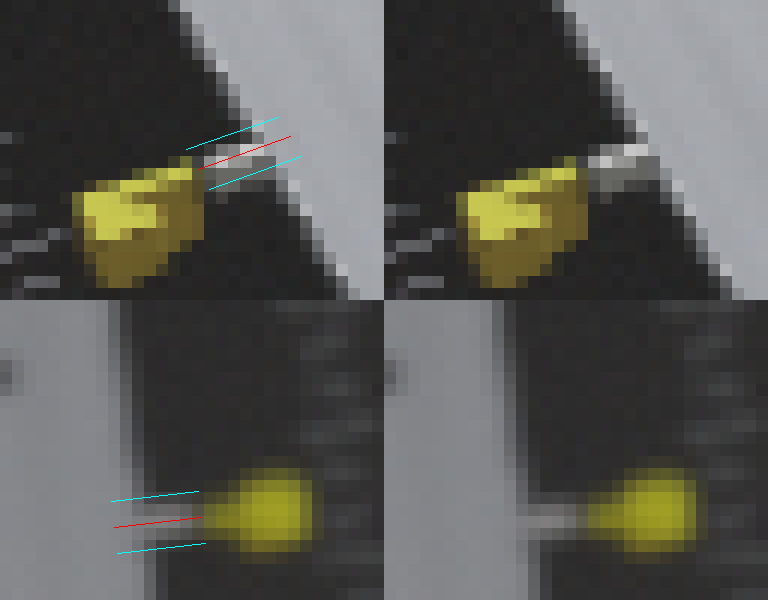

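View pics/s9.png

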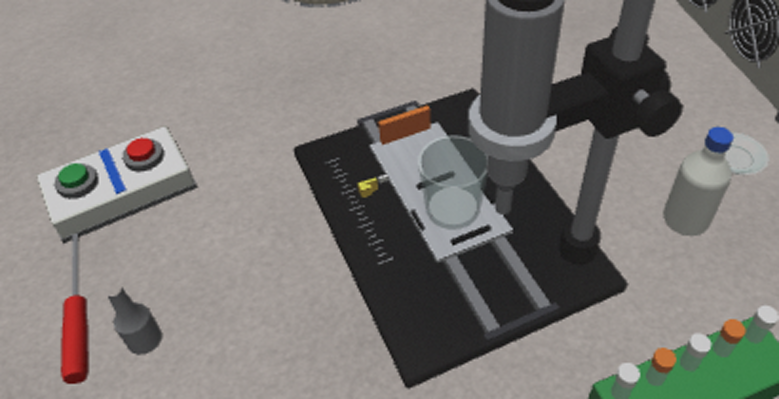

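View pics/top9.png

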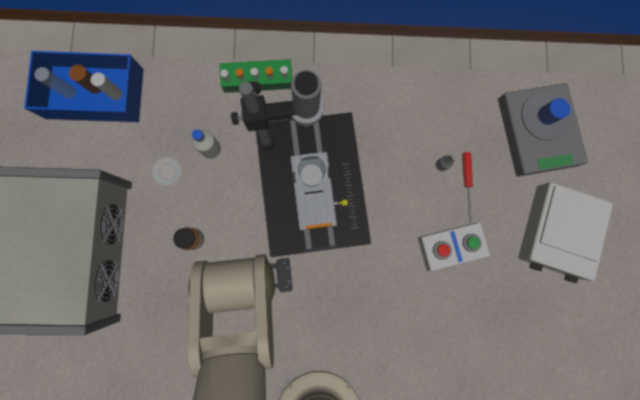

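Both views put the pointer within about 1 mm of the marker. The beaker is upright in its seat and the arm is clear, so I am handing in.

```bash
python3 -c "
from bench import arm
print(arm.hand_in())"
```

```text
the job is handed in; nothing more can be done
None
```

I pressed the red stop button first, then hooked the shut fingers behind the orange lip and drew the carriage out about 85 mm. After that I backed the fingers off the lip, lifted clear and handed in. The last reading before hand-in was about 13 s of the 42 s allowed.

- **Button:** the force rose to about 29 N with the fingertip about 5.5 mm below the estimated button top. The spring needs only 5 N, so the button had reached its stop.
- **Pull:** a steady 2–3 N, which matches the given friction. I did not pinch the lip.
- **Pointer:** both cameras show it within about 1 mm of the yellow marker's tip. Earlier estimates taken during the pull differed by several millimetres, so I stopped three times to look and corrected.
- **Everything else:** in the last pictures the beaker is upright in its seat and the other items look unmoved. The arm was clear of everything. I never approached the green button.
- **Disagreement:** the tool drifted by up to 14 mm and tilted slightly on some moves. I corrected this before each contact.

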